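# Seat and hold the grinding cup on the herb mill

## Robot

A 6-joint arm with a two-finger parallel gripper is mounted at the origin on the work surface. World frame = base frame: x ahead of the robot, y to its left, z up, the work surface at z = 0. Lengths are in m, angles in rad, forces in N, time in s.
With the tool pointing down it reaches from about 0.25 to 0.725 m from the base axis. Payload 4 kg.
Tool frame: the origin (TCP) lies midway between the tips of the shut fingers; the grasp point (between the pads) lies 19 mm behind it; z points along the fingers, y is the line along which they close (so a half turn about z gives the same grasp; the last joint's range is limited). The gripper opens to 85 mm and grips with 20 to 120 N. Pads are 22 mm wide; open, the fingers measure 114 mm over their backs; the gripper's body (76 mm by 85 mm) begins 54 mm behind the grasp point. The pads swing forward as they close: fully open they stand 13 mm farther back than shut.
Start: joints at [1.336, 0.241, 0.005, 1.335, 0, 1.571], TCP at [0.116, 0.486, 0.231] pointing down, gripper open.
Joint ranges: [-2.72, 2.72], [-1.05, 1.87], [-1.09, 1.28], [-1.99, 2.15], [-1.42, 1.44], [-3.14, 3.14]. Speed limits (rad/s): [2.79, 2.79, 3.14, 3.14, 3.14, 3.14].

## Interface

Orientations are given as a unit quaternion [x, y, z, w].
In Python, from workcell import get_obs, camera, job_done, silhouettes gives the robot as it stands. The module is installed in compiled form; this text tells all that it offers.
- The arm moves only by the tool drive_tool, never from a script. Its argument "increments" is a list of rows, each a list of 3 entries, a list of its own where there are three numbers: the shift along the world's x, y, z in mm, then the turn, a rotation vector about the world's x, y, z in degrees, then the opening, from 0 (shut) to 1 (fully open). A call has 1 to 8 rows; each row shifts and turns the commanded pose from where the row before left it; what a row does not reach is not made up. A row lasts 1/12 s, in which the tool goes at most 41.7 mm and 7.16 degrees, less where a joint would pass 70% of its speed; a pose out of reach is approached as far as the arm can. A call is refused whole if a number of a shift passes 41.7 or a number of a turn 7.16, either way. A call with a gripper value outside its range is refused whole. The fingers move at their own pace and stop on an object; the grip force is fixed at half the most. Time passes only in rows, so rows that do not move let the fingers close. It gives the time, the measured TCP pose, the force, the opening and the grip force at its end, in the units of the state.
- get_obs(): the state, without advancing time (a new reading comes with each control period).
- camera(name): name is "scene" or "top" or "wrist"; returns a dict with "image" (480x640x3 uint8, red, green, blue), "K" (3x3 intrinsics, pixels), "view" (4x4, takes a point from world to camera coordinates). Camera axes: x right, y down, z forward; pixel columns grow to the right and rows downward; lengths in m; the calibration is good to about 2 mm. A picture is of the moment at which its call begins. There is no depth.
- job_done(): hands the job in; it is judged then, once.
Trained networks look in a picture, given as the dict that the camera call returned (one of the last four; its "shot" number tells which), for a name from the list of things; names that differ only in an ending like _2 or _b are one class to them, and where a whole thing is asked for, a point or a joint stands for the part that bears it (a point fixed in the world has none). Each returns a list of dicts, best first, with "conf" (0 to 1); they miss things now and then, are a little off and sometimes report something else, mostly with a low value. They report only what shows in the picture. A call takes as long as a camera call. They do not tell look-alikes from the thing itself.
- silhouettes(query, picture): "region" (480x640 bool, what is visible of it) and "bbox" ([left, top, right, bottom] in pixels, round what is visible of it).
The state is a dict: "clock": time; "joint_pos": joint angles; "joint_vel": joint speeds; "tau": joint torques, N m; "eef_pos": TCP position; "tool_rot": TCP orientation; "ft_force": force on the tool from outside, world axes, zero at the start; "ft_torque": the same for the moment, N m; "grip_width": finger opening in m; "grasp_force": force on a finger pad.
Only numpy, scipy, OpenCV 4.12 (cv2) and the standard library are available. Lean on these libraries where they do the work, as an engineer would, in place of code of your own. Each camera call takes 0.05 s, during which the arm holds its last target. There are 200 camera calls.

## Task

Open the herb mill by sliding the knob of its steel shutter all the way to its end stop. Then lift the grinding cup out of the wooden ring by the bar on its top, turn it until the four fins under it mesh with the cross-shaped drive socket of the mill, slide it upright into the socket and press it fully home against the spring. Finish while still gripping the bar and pressing the cup fully down (if you let go the spring lifts it), and leave the dish, tongs, bottle and salt shaker where they are.

Things in the scene. Friction and masses are not known exactly. Their poses are not given: they have to be found in the camera images.
- mill: Herb mill, a fixed grey box 116 mm (x) by 180 mm (y), flat deck 60 mm above the table. Origin: on the table under the axis of the drive socket, which is central in x, 52 mm from the box's -y end and 128 mm from its +y end. Its y axis is the direction in which the shutter opens; z up. Steel guide rails, 4 mm high, lie on the deck beside the shutter.
- socket_mouth (a point): Centre of the socket's mouth, level with the deck, in a steel hub disc of 45 mm diameter: two slots 12 mm wide and 18 mm deep cross at right angles along the point's x and y, right across the disc. The point turns with the hub, which is stiff (0.25 N m) and starts up to 45 degrees either way of the mill's axes. Covered by the shutter until that is opened.
- spring_pin (a joint): Spring pin in the middle of the socket, brass, 10 mm diameter, its top 10 mm below the mouth at rest. Value: m pressed down, 0 at rest, 0.008 fully down (flush with the socket floor). About 4.5 N starts it and 9.5 N holds it fully down; the cup's own weight does not move it.
- shutter (a joint): Steel shutter plate, 46 mm wide (mill x), 88 mm long (mill y) and 4 mm thick, lying 1 mm above the deck. Value in m: 0 shut over the socket, 0.046 at its end stop, fully open (moves along the mill's +y). Starts shut or up to 10 mm open. Friction about 2 N; stays where it is left.
- shutter_knob (a point): Top centre of the shutter's black knob, 91 mm above the table. The knob is a block 16 mm (mill x) by 26 mm (mill y), 26 mm high on the plate (plate top 65 mm above the table), 50 mm from the socket axis along the mill's +y when shut. Moves with the shutter; its axes are the mill's.
- cup: Grinding cup, closed steel cup, about 0.26 kg. Origin: centre of the lower end of its fins, z up. Upward: four fins (a cross of plates 8 mm thick, 30 mm across, along cup x and y) 0-20 mm; shaft, 22 mm diameter, 20-32 mm; cup, 56 to 63 mm diameter, 32-87 mm; grip bar 87-117 mm. Meshes in any of four turns. Fully home its origin is 18 mm below the socket mouth.
- cup_bar (a point): Top centre of the cup's black grip bar, 117 mm above the cup's origin on its axis. The bar is 52 mm long along the cup's x (in line with one pair of fins), 13 mm thick along the cup's y and 30 mm high.
- stand: Fixed light wood ring, 84 mm outer and 43 mm inner diameter, 38 mm high, origin at its centre on the table. At the start the cup stands upright on it with the fins hanging in the hole (cup origin 6 mm above the table).
- dish: Bystander: cast iron provoleta dish, 156 mm diameter, 32 mm high, with two loop handles; origin centre of its underside.
- tongs: Bystander: stainless tongs lying flat, about 230 mm long along their own y, 45 mm wide, 26 mm high; origin near the middle, on the table.
- bottle: Bystander: empty green glass bottle, 72 mm diameter, 245 mm high; origin centre of its underside.
- shaker: Bystander: round aluminium salt shaker, 46 mm diameter, 82 mm high, with its flip-top lid standing open at the back to 124 mm; origin centre of its underside.
Things that resemble listed ones, but are neither listed nor needed, are in the scene too. Leave any blue or turquoise look-alike of the cup alone.

How it is judged:
By the outcome, as a careful person would: the job done as asked, in the order asked, and still so for the second after the job is handed in, while the arm keeps its last pose, push and grip.
It also fails if it takes over 51 s, if anything falls off the work surface, if the arm or the gripper's body presses on something with over 40 N, if the wrist force passes 120 N, or if a joint passes its speed limit or range.

## Working session

There is one attempt and no reset: what is moved stays moved. The work goes in short steps, Python scripts to look and compute and a tool call to move; the robot and the scene stay as the last step left them, time stands still between calls to the robot, and variables do not carry over. Pictures are saved under pics/ and viewed, at most 10 in all, crops included, and the job is handed in when it is done.

Besides the shell and the picture viewer there is one more tool, called in YAML: its name, and indented under it one key for each argument. drive_tool: Moves the arm, as the interface text tells. Its arguments: {"type":"object","properties":{"increments":{"type":"array"}},"required":["increments"]}

```bash
mkdir -p pics; cat > h.py <<'E'
import numpy as np, cv2
from workcell import get_obs, camera, job_done, silhouettes
def save(p,n): cv2.imwrite('pics/'+n,cv2.cvtColor(p,cv2.COLOR_RGB2BGR))
def ray(c,u,v,z):
    "world point at height z on pixel (u,v)"
    R=c['view'][:3,:3];t=c['view'][:3,3];o=-R.T@t
    d=R.T@np.linalg.solve(c['K'],[u,v,1.]);return o+d*(z-o[2])/d[2]
def proj(c,P):
    q=c['view'][:3,:3]@np.asarray(P).T+c['view'][:3,3:];q=c['K']@q;return (q[:2]/q[2]).T
E
python3 - <<'E'
from h import *
o=get_obs();print({k:np.round(v,3).tolist() for k,v in o.items()})
for n in('top','scene'):
    c=camera(n);save(c['image'],n+'0.png');print(n,np.round(c['view'],3).tolist(),c['K'].tolist())
    for q in('cup','mill','stand','shutter_knob','cup_bar'):
        for d in silhouettes(q,c)[:3]: print(q,round(d['conf'],2),d['bbox'])
E
```

```text
{'clock': 0.0, 'joint_pos': [1.336, 0.241, 0.004, 1.335, -0.0, 1.571], 'joint_vel': [-0.001, -0.0, -0.001, 0.0, 0.0, -0.001], 'tau': [0.001, -37.232, 25.241, 0.017, 0.0, -0.0], 'eef_pos': [0.116, 0.486, 0.23], 'tool_rot': [0.117, 0.993, -0.001, -0.0], 'ft_force': [0.339, -0.507, -0.041], 'ft_torque': [0.041, 0.021, -0.004], 'grasp_force': 0.0, 'grip_width': 0.086}
top [[-0.014, -1.0, 0.0, -0.119], [-0.997, 0.014, -0.073, 0.611], [0.073, -0.001, -0.997, 1.017], [0.0, 0.0, 0.0, 1.0]] [[530.1247484943563, 0.0, 315.0821875280887], [0.0, 530.1247484943563, 239.34240544755565], [0.0, 0.0, 1.0]]
cup 0.93 [327.8, 274.9, 362.7, 306.9]
cup 0.77 [296.4, 209.1, 325.3, 240.9]
cup 0.7 [353.8, 188.9, 383.7, 224.8]
mill 0.83 [85.4, 244.8, 193.8, 327.0]
stand 0.63 [321.6, 267.0, 364.9, 312.7]
stand 0.48 [111.6, 269.7, 161.1, 301.8]
shutter_knob 0.67 [112.7, 269.2, 161.5, 301.6]
cup_bar 0.95 [272.7, 326.3, 303.1, 361.8]
cup_bar 0.83 [331.7, 339.6, 366.3, 375.1]
cup_bar 0.77 [325.3, 276.2, 356.2, 306.8]
scene [[-0.716, 0.697, 0.023, 0.54], [0.359, 0.396, -0.845, -0.076], [-0.598, -0.597, -0.534, 1.542], [0.0, 0.0, 0.0, 1.0]] [[526.8313384003358, 0.0, 329.89499699537265], [0.0, 526.8313384003358, 249.90164774896036], [0.0, 0.0, 1.0]]
cup 0.95 [338.1, 218.6, 364.1, 257.1]
cup 0.94 [318.7, 249.1, 347.2, 296.4]
cup 0.93 [369.7, 203.1, 392.0, 247.2]
mill 0.73 [426.0, 294.1, 535.2, 378.5]
stand 0.94 [341.9, 249.5, 367.6, 273.2]
shutter_knob 0.84 [456.7, 304.1, 502.9, 329.5]
cup_bar 0.96 [367.7, 205.8, 391.3, 243.8]
cup_bar 0.79 [397.4, 220.2, 425.8, 269.7]
cup_bar 0.63 [276.7, 234.3, 303.1, 277.6]
```

View pics/top0.png

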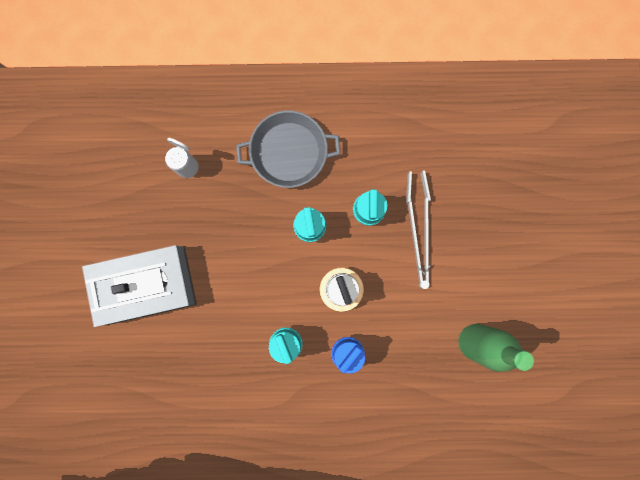

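View pics/scene0.png

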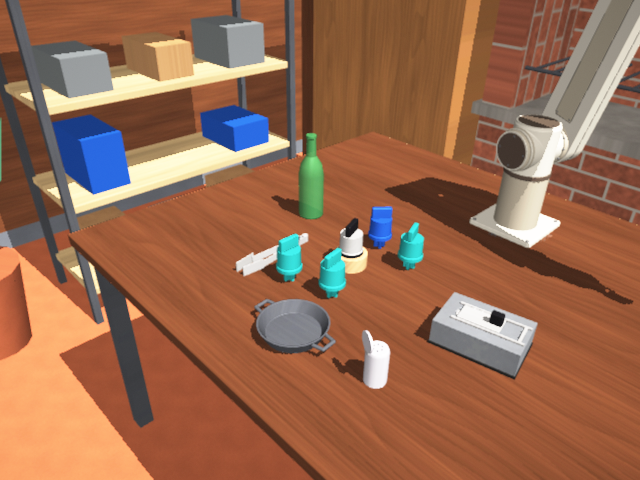

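Top: the steel cup with black bar in the wooden ring is at (343,289). The look-alikes are turquoise at (310,225), (371,208) and (285,346), and blue at (348,355). Only (343,289) is steel, black-barred and ringed. The mill is at (138,286), its knob at (120,288), so the mill's +y points image-left.

```bash
python3 - <<'E'
from h import *
c=camera('top');im=c['image']
a=cv2.resize(im[235:335,75:205],None,fx=4,fy=4,interpolation=cv2.INTER_CUBIC)
b=cv2.resize(im[255:325,310:375],None,fx=4,fy=4,interpolation=cv2.INTER_CUBIC)
o=np.zeros((400,800,3),np.uint8);o[:,:520]=a[:400,:520];o[:280,530:790]=b;save(o,'crop1.png')
def dark(x0,x1,y0,y1,z,thr=60):
    m=np.zeros(im.shape[:2],np.uint8);m[y0:y1,x0:x1]=(im[y0:y1,x0:x1].max(2)<thr)
    n,l,s,ce=cv2.connectedComponentsWithStats(m);k=1+np.argmax(s[1:,4]);ys,xs=np.where(l==k)
    P=np.array([ray(c,u,v,z)[:2]for u,v in zip(xs,ys)],np.float32);r=cv2.minAreaRect(P*1000)
    w=np.linalg.eigh(np.cov(P.T))[1][:,1]
    print(s[k],ce[k].round(1),P.mean(0).round(4),r,np.degrees(np.arctan2(w[1],w[0])))
dark(105,140,275,300,.091); dark(325,360,270,310,.123)
d=[d for d in silhouettes('mill',c)][0];ys,xs=np.where(d['region'])
P=np.array([ray(c,u,v,.06)[:2]for u,v in zip(xs,ys)],np.float32);print('mill',cv2.minAreaRect(P*1000))
d=[d for d in silhouettes('stand',c)if d['bbox'][0]>300][0];print(d['bbox'],[ray(c,(d['bbox'][0]+d['bbox'][2])/2,(d['bbox'][1]+d['bbox'][3])/2,.038).round(4)])
E
```

```text
[122 284   7   8  34] [125.5 287.4] [0.5211 0.2187] ((520.981689453125, 219.43035888671875), (10.85866928100586, 12.679908752441406), 89.20128631591797) -179.29166557681597
[340 276   3   2   3] [341.  276.3] [ 0.5357 -0.172 ] ((535.735107421875, -172.1697998046875), (3.9309680461883545, 0.7873255014419556), 62.652252197265625) 61.072847828690406
mill ((779.9378051757812, -78.5150146484375), (152.00636291503906, 167.53326416015625), 46.19719314575195)
[323.2, 265.0, 364.5, 313.9] [array([ 0.5107, -0.1812,  0.038 ])]
```

View pics/crop1.png

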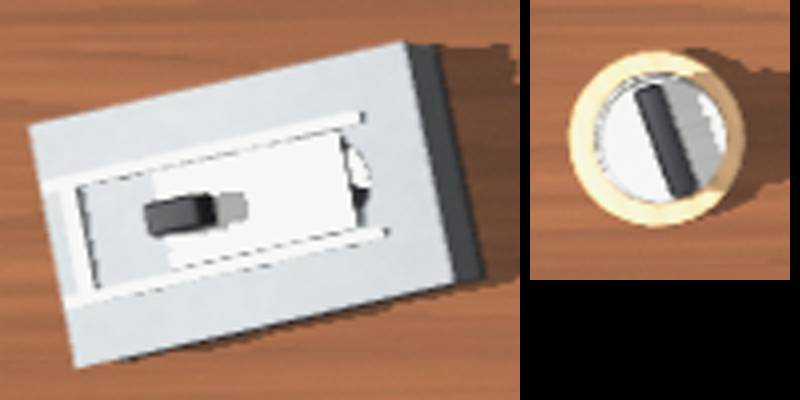

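The crop confirms the steel cup, its bar running (648,88)-(685,195) in crop px. It also shows the mill deck's four corners, the knob and the stop end on the left.

```bash
python3 - <<'E'
from h import *
c=camera('top');im=c['image']
f=lambda x,y,ox,oy:(ox+(x+.5)/4-.5,oy+(y+.5)/4-.5)
C=[ray(c,*f(x,y,75,235),.06)[:2] for x,y in((30,125),(405,42),(455,282),(75,367))];C=np.array(C)
print('corners',C.round(4).tolist(),[np.linalg.norm(C[i]-C[(i+1)%4]).round(4) for i in range(4)])
dy=(C[0]+C[3]-C[1]-C[2]);dy/=np.linalg.norm(dy);ctr=C.mean(0);print('ydir',dy,np.degrees(np.arctan2(dy[1],dy[0])),'socket',ctr-dy*.038,'knob shut',ctr+dy*.012)
for nm,x0,x1,y0,y1,z in(('knob',108,132,280,297,.091),('bar',328,354,272,306,.123)):
  m=np.zeros(im.shape[:2],np.uint8);m[y0:y1,x0:x1]=im[y0:y1,x0:x1].max(2)<100
  n,l,s,ce=cv2.connectedComponentsWithStats(m);k=1+np.argmax(s[1:,4]);ys,xs=np.where(l==k)
  P=np.array([ray(c,u,v,z)[:2]for u,v in zip(xs,ys)],np.float32)
  w=np.linalg.eigh(np.cov(P.T))[1][:,1];print(nm,s[k],P.mean(0).round(4),cv2.minAreaRect(P*1000),np.degrees(np.arctan2(w[1],w[0])))
c2=camera('scene');
for nm,x0,x1,y0,y1,z in(('knob',485,508,306,330,.091),('bar',338,364,215,242,.123)):
  cr=cv2.resize(c2['image'][y0:y1,x0:x1],None,fx=8,fy=8,interpolation=cv2.INTER_CUBIC);save(cr,nm+'s.png')
E
```

```text
corners [[0.5623, 0.3118], [0.599, 0.1356], [0.4861, 0.1116], [0.4491, 0.2888]] [np.float64(0.18), np.float64(0.1154), np.float64(0.181), np.float64(0.1155)]
ydir [-0.20396171  0.97897887] 101.7687254861559 socket [0.53184495 0.17474921] knob shut [0.52164687 0.22369816]
knob [112 283  17  11  88] [0.5203 0.2242] ((520.01708984375, 228.1024627685547), (15.427337646484375, 29.01783561706543), 7.335165500640869) 99.81971851768968
bar [336 276  16  28 196] [ 0.512  -0.1763] ((512.09716796875, -176.2107391357422), (49.91379165649414, 12.03235912322998), 19.039247512817383) -160.93703317318418
```

drive_tool:
  increments:
    - [[29.5, -21.2, 0], [0, 0, 3.15], 0]
    - [[29.5, -21.2, 0], [0, 0, 3.15], 0]
    - [[29.5, -21.2, 0], [0, 0, 3.15], 0]
    - [[29.5, -21.2, 0], [0, 0, 3.15], 0]
    - [[29.5, -21.2, 0], [0, 0, 3.15], 0]
    - [[29.5, -21.2, 0], [0, 0, 3.15], 0]
    - [[29.5, -21.2, 0], [0, 0, 3.15], 0]
    - [[29.5, -21.2, 0], [0, 0, 3.15], 0]

```text
clock: 1.52
eef_pos: [0.3536, 0.3155, 0.2315]
tool_rot: [-0.104, 0.995, 0.0, 0.0]
ft_force: [-0.2, 0.1, 0.1]
grip_width: 0.0001
grasp_force: 0.0
```

drive_tool:
  increments:
    - [[29.5, -21.2, 0], [0, 0, 0], 0]
    - [[29.5, -21.2, 0], [0, 0, 0], 0]
    - [[29.5, -21.2, 0], [0, 0, 0], 0]
    - [[29.5, -21.2, 0], [0, 0, 0], 0]
    - [[29.5, -21.2, 0], [0, 0, 0], 0]
    - [[29.5, -21.2, 0], [0, 0, 0], 0]
    - [[0, 0, 0], [0, 0, 0], 0]
    - [[0, 0, 0], [0, 0, 0], 0]

```text
clock: 2.18
eef_pos: [0.5304, 0.188, 0.2306]
tool_rot: [-0.101, 0.995, -0.0, -0.0]
ft_force: [-1.1, 0.4, -0.4]
grip_width: 0.0001
grasp_force: 0.0
```

```bash
python3 - <<'E'
from h import *
o=get_obs();print({k:np.round(o[k],3).tolist() for k in('clock','joint_pos','eef_pos','tool_rot','ft_force','grip_width')})
c=camera('wrist');save(c['image'],'w1.png')
T=np.array(o['eef_pos']);R=c['view'][:3,:3];print((-R.T@c['view'][:3,3]).round(4))
E
```

```text
{'clock': 2.183, 'joint_pos': [0.341, 0.367, 0.179, 1.383, 0.0, 0.139], 'eef_pos': [0.53, 0.188, 0.231], 'tool_rot': [-0.101, 0.995, -0.0, -0.0], 'ft_force': [-1.052, 0.367, -0.397], 'grip_width': 0.0}
[0.4669 0.1756 0.373 ]
```

View pics/w1.png

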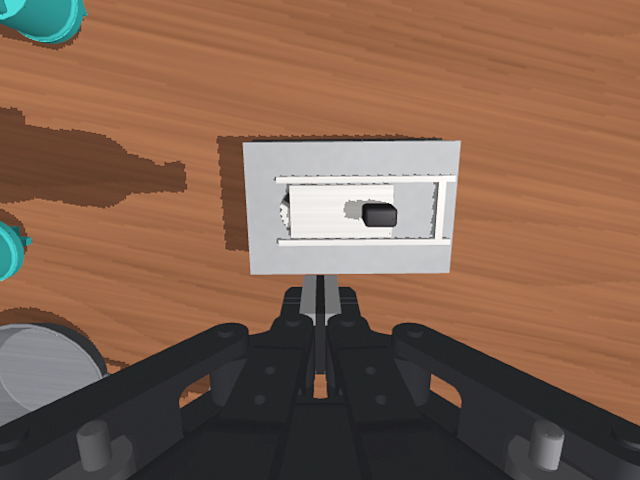

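The wrist view shows the mill aligned, with deck corners (243,142), (461,141), (450,272) and (251,274). The knob is at (380,215) with the stop bar at (440,212), and the closed tips are at (320,280).

```bash
python3 - <<'E'
from h import *
c=camera('wrist')
C=np.array([ray(c,u,v,.06)[:2] for u,v in((461,141),(243,142),(251,274),(450,272))])
dy=(C[0]+C[3]-C[1]-C[2]);dy/=np.linalg.norm(dy);ctr=C.mean(0);s=ctr-dy*.038;print(np.degrees(np.arctan2(dy[1],dy[0])),s,[np.linalg.norm(C[i]-C[(i+1)%4]).round(4) for i in range(4)])
for u,v in((365,205),(397,205),(397,226),(365,226)):
  k=ray(c,u,v,.091)[:2];print('knob', (k-s)@dy,(k-s)@[dy[1],-dy[0]])
E
```

```text
102.05738058005075 [0.52990428 0.17926776] [np.float64(0.1801), np.float64(0.1162), np.float64(0.1805), np.float64(0.1153)]
knob 0.045935834479639136 -0.010379747866174524
knob 0.07083605943398819 -0.010191767796717321
knob 0.07162330629224901 0.006633502342812436
knob 0.04634664532418769 0.006439258776150795
```

drive_tool:
  increments:
    - [[0, 0, -38], [0, 0, 0], 0]
    - [[0, 0, -38], [0, 0, 0], 0]
    - [[0, 0, -38], [0, 0, 0], 0]
    - [[0, 0, -30], [0, 0, 0], 0]
    - [[0, 0, -13], [0, 0, 0], 0]
    - [[0, 0, 0], [0, 0, 0], 0]

```text
clock: 2.78
eef_pos: [0.5249, 0.1896, 0.0705]
tool_rot: [-0.104, 0.995, -0.001, -0.004]
ft_force: [0.5, -1.3, -0.0]
grip_width: 0.0001
grasp_force: 0.0
```

drive_tool:
  increments:
    - [[-2, 10, 0], [0, 0, 0], 0]
    - [[-2, 10, 0], [0, 0, 0], 0]
    - [[-2, 10, 0], [0, 0, 0], 0]
    - [[-2, 10, 0], [0, 0, 0], 0]
    - [[0, 0, 0], [0, 0, 0], 0]

```text
clock: 3.2
eef_pos: [0.5216, 0.2325, 0.0759]
tool_rot: [-0.104, 0.995, 0.001, 0.001]
ft_force: [-0.9, -0.0, 0.3]
grip_width: 0.0001
grasp_force: 0.0
```

drive_tool:
  increments:
    - [[-1, 5, -1], [0, 0, 0], 0]
    - [[-1, 5, -1], [0, 0, 0], 0]
    - [[0, 2, 0], [0, 0, 0], 0]

```text
clock: 3.45
eef_pos: [0.5196, 0.2421, 0.0726]
tool_rot: [-0.102, 0.995, 0.0, 0.0]
ft_force: [0.4, -2.6, 1.2]
grip_width: -0.0001
grasp_force: 1.1
```

```bash
python3 - <<'E'
from h import *
c=camera('top');save(cv2.resize(c['image'][235:335,75:205],None,fx=4,fy=4,interpolation=cv2.INTER_CUBIC),'k2.png')
print(get_obs()['ft_force'])
E
```

```text
[ 0.77268248 -0.55256745  0.6499431 ]
```

View pics/k2.png

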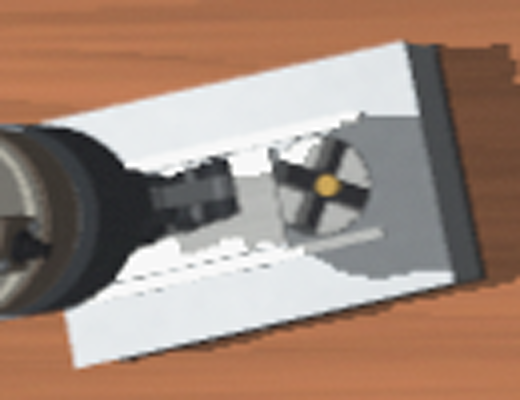

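The shutter is nearly open. The hub cross is visible at (325,187) in the crop, with the plate edge at (278,185) still touching the disc's left side. I'll keep pushing.

drive_tool:
  increments:
    - [[-1, 4, 0], [0, 0, 0], 0]
    - [[-0.8, 4, 0], [0, 0, 0], 0]
    - [[0, 2, 0], [0, 0, 0], 0]
    - [[0, 0, 0], [0, 0, 0], 0]

```text
clock: 3.83
eef_pos: [0.5187, 0.245, 0.0724]
tool_rot: [-0.1, 0.995, -0.007, 0.001]
ft_force: [2.6, -18.7, 5.0]
grip_width: -0.0001
grasp_force: 9.4
```

drive_tool:
  increments:
    - [[-0.6, 3, 0], [0, 0, 0], 0]
    - [[-0.6, 3, 0], [0, 0, 0], 0]

```text
clock: 4.0
eef_pos: [0.5186, 0.2454, 0.0723]
tool_rot: [-0.098, 0.995, -0.012, 0.001]
ft_force: [6.5, -38.7, 9.5]
grip_width: -0.0001
grasp_force: 19.7
```

drive_tool:
  increments:
    - [[2, -12, 0], [0, 0, 0], 0]
    - [[1, -8, 10], [0, 0, 0], 0]
    - [[0, 0, 40], [0, 0, 0], 0]
    - [[0, 0, 40], [0, 0, 0], 0]
    - [[0, 0, 40], [0, 0, 0], 0]
    - [[0, -20, 30], [0, 0, 0], 0.5]
    - [[0, -40, 0], [0, 0, 0], 0.5]
    - [[0, -40, 0], [0, 0, 0], 0.5]

```text
clock: 4.67
eef_pos: [0.5208, 0.1389, 0.2359]
tool_rot: [-0.104, 0.995, 0.001, 0.004]
ft_force: [0.2, -0.8, -0.3]
grip_width: 0.0355
grasp_force: 0.0
```

drive_tool:
  increments:
    - [[0, -40, 0], [0, 0, 4], 0.5]
    - [[0, -40, 0], [0, 0, 3], 0.5]
    - [[0, -40, 0], [0, 0, 0], 0.5]
    - [[0, -40, 0], [0, 0, 0], 0.5]
    - [[0, -40, 0], [0, 0, 0], 0.5]
    - [[0, -40, 0], [0, 0, 0], 0.5]
    - [[0, -20, 0], [0, 0, 0], 0.5]
    - [[0, 0, 0], [0, 0, 0], 0.5]

```text
clock: 5.33
eef_pos: [0.5194, -0.126, 0.2328]
tool_rot: [-0.16, 0.987, -0.0, 0.001]
ft_force: [0.5, 0.4, -1.3]
grip_width: 0.0429
grasp_force: 0.0
```

```bash
python3 - <<'E'
from h import *
o=get_obs();print({k:np.round(o[k],3).tolist() for k in('clock','joint_pos','eef_pos','tool_rot','ft_force','grip_width')})
w=camera('wrist');t=camera('top')
m=t['image'][235:335,75:205];L=cv2.resize(m,None,fx=3,fy=3,interpolation=cv2.INTER_CUBIC)
W=cv2.resize(w['image'],(400,300));out=np.zeros((300,795,3),np.uint8);out[:,:390]=L;out[:,395:]=W;save(out,'j3.png')
import pickle;pickle.dump((w,t),open('j3.pkl','wb'))
im=w['image'];m=(im.max(2)<80).astype(np.uint8);n,l,s,ce=cv2.connectedComponentsWithStats(m)
for k in range(1,n):
  if s[k][4]>150: print(s[k],ce[k].round())
E
```

```text
{'clock': 5.333, 'joint_pos': [-0.238, 0.308, 0.099, 1.361, 0.0, -0.56], 'eef_pos': [0.519, -0.126, 0.233], 'tool_rot': [-0.16, 0.987, -0.0, 0.001], 'ft_force': [0.498, 0.372, -1.296], 'grip_width': 0.043}
[ 246  157   25   75 1473] [258. 193.]
[    0   239   640   241 75505] [323. 408.]
[293 377  38  17 152] [309. 382.]
```

View pics/j3.png

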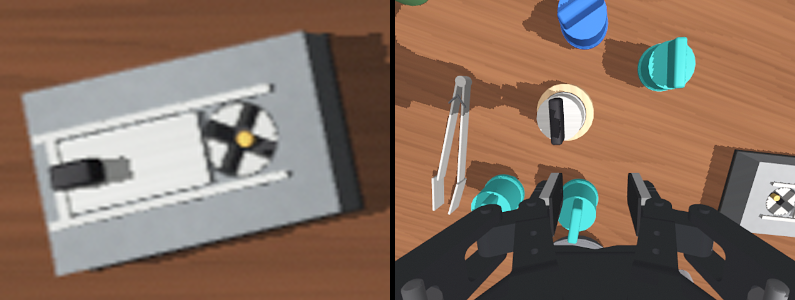

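The left part shows the shutter at its stop and the cross open, with the pin at (246,138) of the crop. The right part shows the cup bar at (556,120) in the wrist view. I'll fit both.

```bash
cat > fit.py <<'E'
from h import *
from scipy.optimize import minimize
import itertools
def box(x,y,a,z0,z1,L=.052,W=.013):
    R=np.array([[np.cos(a),-np.sin(a)],[np.sin(a),np.cos(a)]])
    return np.array([[*(R@[i*L/2,j*W/2]+[x,y]),z] for i,j,z in itertools.product((-1,1),(-1,1),(z0,z1))])
def fitbox(c,mask,x0,z0,z1,L=.052,W=.013,S=4):
    M=cv2.resize(mask.astype(np.float32),None,fx=S,fy=S,interpolation=cv2.INTER_LINEAR)>.5
    def cost(p):
        h=cv2.convexHull(((proj(c,box(p[0],p[1],p[2]*10,z0,z1,L,W))+.5)*S-.5).astype(np.float32))
        B=np.zeros(M.shape,np.uint8);cv2.fillConvexPoly(B,np.round(h).astype(int),1);return (M^(B>0)).sum()/S/S
    sim=np.array([x0]*4,float);sim[1:]+=np.diag([.006,.006,.01])
    r=minimize(cost,x0,method='Nelder-Mead',options=dict(initial_simplex=sim,maxiter=300));return r.x*[1,1,10],r.fun,mask.sum()
E
python3 - <<'E'
from fit import *
import pickle;w,t=pickle.load(open('j3.pkl','rb'))
m=np.zeros((480,640),np.uint8);m[150:238,240:280]=w['image'][150:238,240:280].max(2)<80
r=fitbox(w,m,[.512,-.176,.0332],.093,.123);print('wrist',r,np.degrees(r[0][2]))
m=np.zeros((480,640),np.uint8);m[272:306,328:354]=t['image'][272:306,328:354].max(2)<100
r=fitbox(t,m,[.512,-.176,.0332],.093,.123);print('top',r,m.sum(),np.degrees(r[0][2]))
# pin & cross
im=t['image'].astype(int);h=np.zeros((480,640),bool);h[255:310,130:180]=True
p=h&(im[...,0]-im[...,2]>60);v,u=np.where(p);wt=(im[...,0]-im[...,2])[p];pc=np.array([np.average(u,weights=wt),np.average(v,weights=wt)]);P=ray(t,*pc,.05)[:2];print('pin',pc,P,p.sum())
M=ray(t,*pc,.05)
for zz in(.05,.06):
  v,u=np.mgrid[265:298,140:175];X=np.array([ray(t,a,b,zz)[:2] for a,b in zip(u.ravel(),v.ravel())])-P;rr=np.hypot(*X.T);g=im[v.ravel(),u.ravel()].mean(1)
  k=(rr>.009)&(rr<.019);th=np.arctan2(X[k,1],X[k,0]);z=((255-g[k])*np.exp(4j*th)).sum();print('hub deg mod90',np.degrees(np.angle(z))/4,abs(z)/(255-g[k]).sum())
E
```

```text
wrist (array([ 0.51085534, -0.17425283,  0.3379849 ]), np.float64(408.8125), np.uint64(1473)) 19.365108293286628
top (array([ 0.5  , -0.164,  0.532]), np.float64(231.4375), np.uint64(1)) 1 30.481354700959805
pin [156.26251313 280.960098  ] [0.53199662 0.17505756] 25
hub deg mod90 -19.850390172349254 0.30674915091888844
hub deg mod90 -19.443416939370987 0.404420827610033
```

```bash
python3 - <<'E'
from fit import *
import pickle;w,t=pickle.load(open('j3.pkl','rb'))
print(w['K'][0],np.round(w['view'],3).tolist())
im=w['image'][140:240,230:300].copy()
m=np.zeros((480,640),np.uint8);m[150:238,240:280]=w['image'][150:238,240:280].max(2)<80
print(m.sum(),proj(w,box(.5109,-.1743,.338,.093,.123)).round(0).tolist())
for x in((.512,-.176),(.512,-.178)):
  r=fitbox(w,m,[*x,.033],.11,.123);print(r)
  r=fitbox(w,m,[*x,.033],.093,.123);print(r)
I=cv2.resize(im,None,fx=5,fy=5,interpolation=cv2.INTER_CUBIC)
for q in proj(w,box(*r[0],.093,.123)): cv2.circle(I,tuple(int(k) for k in ((q-[230,140])*5)),3,(255,0,0),-1)
save(I,'bar.png')
E
```

```text
[368.14423918   0.         319.85004648] [[-0.316, 0.949, 0.002, 0.283], [0.916, 0.305, 0.26, -0.472], [0.246, 0.083, -0.966, 0.262], [0.0, 0.0, 0.0, 1.0]]
1473 [[252.0, 156.0], [244.0, 158.0], [269.0, 156.0], [263.0, 158.0], [256.0, 223.0], [249.0, 233.0], [273.0, 223.0], [267.0, 233.0]]
(array([ 0.51023412, -0.17355072,  0.33305152]), np.float64(239.9375), np.uint64(1473))
(array([ 0.51123213, -0.17391964,  0.30946264]), np.float64(401.8125), np.uint64(1473))
(array([ 0.5102135 , -0.17344268,  0.34102961]), np.float64(248.75), np.uint64(1473))
(array([ 0.51088217, -0.17427974,  0.34956431]), np.float64(408.375), np.uint64(1473))
```

View pics/bar.png

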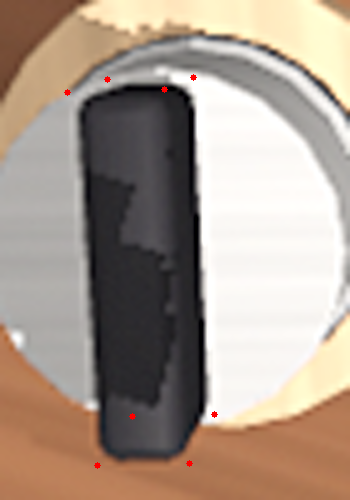

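drive_tool:
  increments:
    - [[-4, -25, 0], [0, 0, 0.8], 0.5]
    - [[-4, -24, 0], [0, 0, 0], 0.5]
    - [[0, 0, -40], [0, 0, 0], 0.5]
    - [[0, 0, -35], [0, 0, 0], 0.5]
    - [[0, 0, -30], [0, 0, 0], 0.5]
    - [[0, 0, -20], [0, 0, 0], 0.5]
    - [[0, 0, -8], [0, 0, 0], 0.5]
    - [[0, 0, 0], [0, 0, 0], 0.5]

```text
clock: 6.1
eef_pos: [0.5101, -0.1693, 0.0974]
tool_rot: [-0.171, 0.985, 0.001, -0.002]
ft_force: [0.2, -0.1, 0.7]
grip_width: 0.0428
grasp_force: 0.0
```

```bash
python3 - <<'E'
from h import *
o=get_obs();print({k:np.round(o[k],4).tolist() for k in('eef_pos','tool_rot','ft_force','grip_width')})
w=camera('wrist');save(w['image'][100:480,120:520],'w4.png')
E
```

```text
{'eef_pos': [0.5101, -0.1693, 0.0974], 'tool_rot': [-0.1709, 0.9853, 0.0014, -0.0019], 'ft_force': [0.2359, -0.0846, 0.7218], 'grip_width': 0.0428}
```

View pics/w4.png

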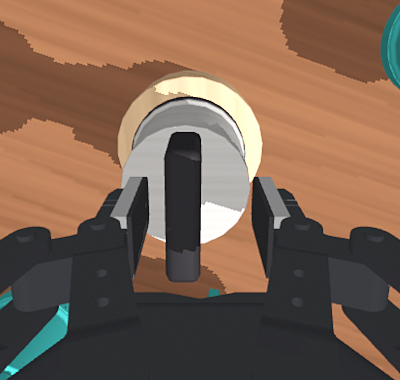

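The pads straddle the bar, which is at crop x 183 against the pad midpoint 200. I'll shift about 5 mm to -y and close.

drive_tool:
  increments:
    - [[1, -5, 0], [0, 0, -0.4], 0.5]
    - [[0, 0, 0], [0, 0, 0], 0.3]
    - [[0, 0, 0], [0, 0, 0], 0]
    - [[0, 0, 0], [0, 0, 0], 0]
    - [[0, 0, 0], [0, 0, 0], 0]
    - [[0, 0, 0], [0, 0, 0], 0]

```text
clock: 6.65
eef_pos: [0.5133, -0.1766, 0.1007]
tool_rot: [-0.166, 0.986, -0.0, 0.001]
ft_force: [-0.7, 1.6, 6.7]
grip_width: 0.0117
grasp_force: 63.7
```

drive_tool:
  increments:
    - [[0, 0, 20], [0, 0, 0], 0]
    - [[0, 0, 40], [0, 0, 0], 0]
    - [[0, 0, 40], [0, 0, 0], 0]
    - [[0, 0, 40], [0, 0, 0], 0]
    - [[0, 0, 10], [0, 0, 0], 0]
    - [[0, 0, 0], [0, 0, 0], 0]
    - [[0, 0, 0], [0, 0, 0], 0]

```text
clock: 7.23
eef_pos: [0.512, -0.1765, 0.2484]
tool_rot: [-0.166, 0.986, 0.0, -0.0]
ft_force: [-0.2, -0.9, -3.8]
grip_width: 0.0116
grasp_force: 62.5
```

drive_tool:
  increments:
    - [[2, 36, 0], [0, 0, -6.45], 0]
    - [[2, 40, 0], [0, 0, -6.45], 0]
    - [[2, 40, 0], [0, 0, -6.45], 0]
    - [[2, 40, 0], [0, 0, -6.45], 0]
    - [[2, 40, 0], [0, 0, -6.45], 0]
    - [[2, 40, 0], [0, 0, -6.45], 0]
    - [[2, 40, 0], [0, 0, 0], 0]
    - [[2, 40, 0], [0, 0, 0], 0]

```text
clock: 7.9
eef_pos: [0.5262, 0.1351, 0.2455]
tool_rot: [0.162, 0.987, -0.002, -0.003]
ft_force: [1.8, -0.1, -1.8]
grip_width: 0.0116
grasp_force: 62.4
```

drive_tool:
  increments:
    - [[2, 25, 0], [0, 0, 0], 0]
    - [[2, 10.5, 0], [0, 0, 0], 0]
    - [[0, 0, -20], [0, 0, 0], 0]
    - [[0, 0, -20], [0, 0, 0], 0]
    - [[0, 0, -20], [0, 0, 0], 0]
    - [[0, 0, 0], [0, 0, 0], 0]
    - [[0, 0, 0], [0, 0, 0], 0]

```text
clock: 8.48
eef_pos: [0.53, 0.1681, 0.186]
tool_rot: [0.162, 0.987, -0.002, -0.003]
ft_force: [-0.4, -0.6, -2.2]
grip_width: 0.0118
grasp_force: 62.3
```

```bash
python3 - <<'E'
from h import *
o=get_obs();print({k:np.round(o[k],4).tolist() for k in('clock','eef_pos','tool_rot','ft_force','grip_width')})
s=camera('scene');t=camera('top');w=camera('wrist');import pickle;pickle.dump((s,t,w),open('j5.pkl','wb'))
a=cv2.resize(s['image'][250:390,410:550],(600,600),interpolation=cv2.INTER_CUBIC)[:,:]
out=np.zeros((600,800,3),np.uint8);out[:,:600]=a
out[:200,600:]=cv2.resize(t['image'][240:340,90:190],(200,200));out[200:350,600:]=cv2.resize(w['image'],(200,150));save(out,'j5.png')
print(proj(s,[[.532,.175,.06],[.532,.175,.095],[.532,.175,.18]]).round(1).tolist())
E
```

```text
{'clock': 8.4833, 'eef_pos': [0.53, 0.1681, 0.186], 'tool_rot': [0.1624, 0.9867, -0.0019, -0.0034], 'ft_force': [-0.4319, -0.5892, -2.199], 'grip_width': 0.0118}
[[466.9, 314.5], [469.7, 301.1], [476.9, 266.3]]
```

View pics/j5.png

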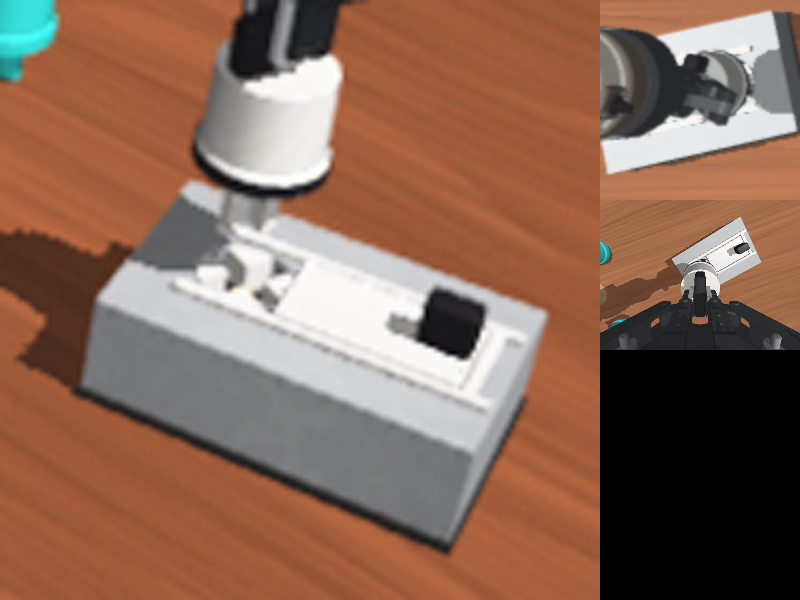

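```bash
python3 - <<'E'
from h import *
import pickle;s,t,w=pickle.load(open('j5.pkl','rb'))
a=np.linspace(0,2*np.pi,90)
cir=lambda x,y,r,z:np.c_[x+r*np.cos(a),y+r*np.sin(a),0*a+z]
o=.186-.0947
for r,z in((.0315,o+.04),(.0315,o+.034),(.028,o+.034),(.028,o+.085),(.0315,o+.085),(.011,o+.026)):
  q=proj(s,cir(.530,.168,r,z));c=(q-[410,250])*600/140;print('scene',r,round(z,3),c.min(0).round(),c.max(0).round())
  q=proj(t,cir(.530,.168,r,z));c=(q-[90,240])*2+[600,0];print('  top',c.min(0).round(),c.max(0).round())
save(cv2.resize(t['image'][255:305,130:180],(600,600),interpolation=cv2.INTER_CUBIC),'t5.png')
E
```

```text
scene 0.0315 0.131 [190. 110.] [327. 189.]
  top [677.  48.] [749. 121.]
scene 0.0315 0.125 [188. 120.] [325. 200.]
  top [679.  49.] [751. 121.]
scene 0.028 0.125 [195. 124.] [317. 195.]
  top [683.  53.] [747. 117.]
scene 0.028 0.176 [212.  35.] [338. 104.]
  top [662.  51.] [729. 119.]
scene 0.0315 0.176 [204.  31.] [345. 108.]
  top [658.  47.] [734. 123.]
scene 0.011 0.117 [229. 159.] [277. 187.]
  top [705.  72.] [730.  97.]
```

View pics/t5.png

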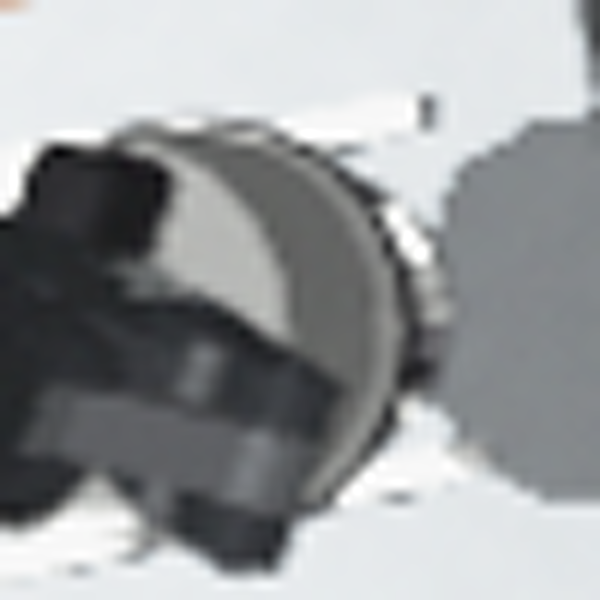

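Scene and top pictures agree: the cup axis is about (-1.5,+1.3) mm off the TCP, so I shift (+3.5,+5.5) and descend.

drive_tool:
  increments:
    - [[3.5, 5.5, 0], [0, 0, -0.6], 0]
    - [[0, 0, 0], [0, 0, 0], 0]
    - [[0, 0, -12], [0, 0, 0], 0]
    - [[0, 0, -12], [0, 0, 0], 0]
    - [[0, 0, 0], [0, 0, 0], 0]

```text
clock: 9.05
eef_pos: [0.5348, 0.1747, 0.1637]
tool_rot: [0.167, 0.986, -0.001, -0.001]
ft_force: [-0.8, -0.3, -4.2]
grip_width: 0.0118
grasp_force: 62.3
```

drive_tool:
  increments:
    - [[0, 0, -4], [0, 0, 0], 0]
    - [[0, 0, -4], [0, 0, 0], 0]
    - [[0, 0, -4], [0, 0, 0], 0]
    - [[0, 0, 0], [0, 0, 0], 0]

```text
clock: 9.38
eef_pos: [0.5365, 0.1752, 0.1543]
tool_rot: [0.167, 0.986, 0.001, 0.001]
ft_force: [-0.9, 0.1, 1.8]
grip_width: 0.0114
grasp_force: 62.9
```

drive_tool:
  increments:
    - [[-3, -1.5, 3], [0, 0, 0], 0]
    - [[0, 0, 0], [0, 0, 0], 0]
    - [[0, 0, 0], [0, 0, 0], 0]

```text
clock: 9.63
eef_pos: [0.5326, 0.1733, 0.1565]
tool_rot: [0.167, 0.986, 0.0, 0.0]
ft_force: [-0.4, -0.5, -2.7]
grip_width: 0.0117
grasp_force: 62.5
```

```bash
python3 - <<'E'
from h import *
s=camera('scene');t=camera('top');o=get_obs();print({k:np.round(o[k],4).tolist() for k in('clock','eef_pos','tool_rot','ft_force')})
out=np.zeros((600,800,3),np.uint8);out[:400,:400]=cv2.resize(t['image'][255:305,130:180],(400,400),interpolation=cv2.INTER_CUBIC)
out[:,400:]=cv2.resize(s['image'][260:350,440:500],(400,600),interpolation=cv2.INTER_CUBIC);save(out,'j6.png')
a=np.linspace(0,2*np.pi,90);cir=lambda x,y,r,z:np.c_[x+r*np.cos(a),y+r*np.sin(a),0*a+z]
for z in(.095,.147-.0):
  q=proj(t,cir(.532,.175,.0315,z));c=(q-[130,255])*8;print('top',z,c.min(0).round(),c.max(0).round())
  q=proj(s,cir(.532,.175,.0315,z));c=(q-[440,260])*6.667+[400,0];print('scene',z,c.min(0).round(),c.max(0).round())
E
```

```text
{'clock': 9.7333, 'eef_pos': [0.5326, 0.1733, 0.1562], 'tool_rot': [0.1672, 0.9859, -0.0, -0.0001], 'ft_force': [0.2713, 0.0374, -2.9457]}
top 0.095 [12. 70.] [290. 348.]
scene 0.095 [493. 211.] [704. 339.]
top 0.147 [-72.  63.] [222. 358.]
scene 0.147 [519.  74.] [736. 198.]
```

View pics/j6.png

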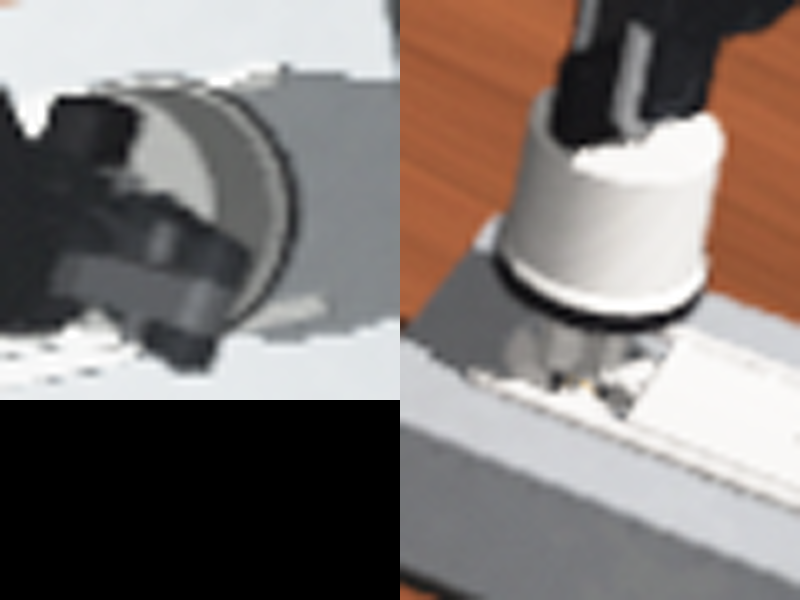

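drive_tool:
  increments:
    - [[0.7, 1, -2], [0, 0, 0], 0]
    - [[0, 0, -3], [0, 0, 0], 0]
    - [[0, 0, -3], [0, 0, 0], 0]
    - [[0, 0, 0], [0, 0, 0], 0]

```text
clock: 10.07
eef_pos: [0.5328, 0.1742, 0.1471]
tool_rot: [0.167, 0.986, -0.0, -0.001]
ft_force: [0.1, -0.5, -2.7]
grip_width: 0.0121
grasp_force: 62.3
```

Meshed and free. Now pressing against the spring.

drive_tool:
  increments:
    - [[0, 0, -3], [0, 0, 0], 0]
    - [[0, 0, -3], [0, 0, 0], 0]
    - [[0, 0, -3], [0, 0, 0], 0]
    - [[0, 0, -3], [0, 0, 0], 0]
    - [[0, 0, 0], [0, 0, 0], 0]
    - [[0, 0, 0], [0, 0, 0], 0]

```text
clock: 10.57
eef_pos: [0.5339, 0.1745, 0.1373]
tool_rot: [0.167, 0.986, 0.0, 0.001]
ft_force: [-1.8, -1.1, 6.3]
grip_width: 0.012
grasp_force: 63.6
```

drive_tool:
  increments:
    - [[0, 0, -2], [0, 0, 0], 0]
    - [[0, 0, -2], [0, 0, 0], 0]
    - [[0, 0, 0], [0, 0, 0], 0]
    - [[0, 0, 0], [0, 0, 0], 0]

```text
clock: 10.9
eef_pos: [0.5346, 0.175, 0.1363]
tool_rot: [0.167, 0.986, 0.001, 0.002]
ft_force: [-4.5, -1.3, 18.1]
grip_width: 0.0115
grasp_force: 65.6
```

drive_tool:
  increments:
    - [[0, 0, -2], [0, 0, 0], 0]
    - [[0, 0, 0], [0, 0, 0], 0]
    - [[0, 0, 0], [0, 0, 0], 0]

```text
clock: 11.15
eef_pos: [0.5355, 0.1752, 0.1362]
tool_rot: [0.167, 0.986, 0.002, 0.004]
ft_force: [-5.2, -2.0, 25.0]
grip_width: 0.0119
grasp_force: 66.9
```

```bash
python3 - <<'E'
from h import *
s=camera('scene');im=s['image'].max(2)
e=.0322
P=lambda o,h:proj(s,[[.532+.0315*.7071,.175+.0315*.7071,o+h]])[0]
for o in(.042,.045,.05):print(o,'rim front bottom/top of lid',P(o,e).round(1))
for u in(466,467,468,470):
  print(u,[(v,int(im[v,u])) for v in range(306,328)])
print(np.round(get_obs()['ft_force'],1))
E
```

```text
0.042 rim front bottom/top of lid [471.3 319. ]
0.045 rim front bottom/top of lid [471.5 317.9]
0.05 rim front bottom/top of lid [472.  315.9]
466 [(306, 193), (307, 192), (308, 195), (309, 198), (310, 200), (311, 205), (312, 215), (313, 248), (314, 236), (315, 123), (316, 29), (317, 29), (318, 94), (319, 134), (320, 141), (321, 231), (322, 228), (323, 176), (324, 193), (325, 211), (326, 211), (327, 212)]
467 [(306, 198), (307, 199), (308, 202), (309, 204), (310, 207), (311, 211), (312, 212), (313, 248), (314, 248), (315, 171), (316, 31), (317, 30), (318, 86), (319, 129), (320, 141), (321, 236), (322, 242), (323, 204), (324, 193), (325, 210), (326, 212), (327, 213)]
468 [(306, 204), (307, 206), (308, 209), (309, 211), (310, 215), (311, 218), (312, 218), (313, 247), (314, 252), (315, 206), (316, 41), (317, 29), (318, 64), (319, 119), (320, 140), (321, 229), (322, 247), (323, 229), (324, 182), (325, 200), (326, 213), (327, 213)]
470 [(306, 217), (307, 219), (308, 221), (309, 225), (310, 228), (311, 228), (312, 226), (313, 241), (314, 252), (315, 221), (316, 51), (317, 34), (318, 50), (319, 129), (320, 153), (321, 202), (322, 242), (323, 242), (324, 205), (325, 181), (326, 203), (327, 213)]
[-6.2 -2.4 24.4]
```

```bash
python3 -c "
from workcell import job_done;print(job_done())"
```

```text
the job is handed in; nothing more can be done
None
```

The job is handed in at about 11 s: the shutter is at its end stop, and the cup is meshed and pressed home at about 25 N with the bar still gripped; I viewed 11 pictures, one over the limit of 10.

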